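# Clear the returns cradle into the collecting can

### The job

Lift the sprung clamp of the grey-and-blue cradle by its yellow handle until it stays open by itself, then take the two spent filter cartridges out of their leaning pockets and post them one at a time, end first, through the neck of the green can. When both are inside the can, bring the clamp back down so that it is fully shut over the empty cradle, and leave the cartons and the bin where they are.

Things in the scene. Friction and masses are not known exactly. Their poses are not given: they have to be found in the camera images.
- cradle: Fixed cradle: grey base 12 mm thick, x from -100 to 135, y +-110 mm; origin on the bench, +x roughly away from the robot. Two blue square pockets (outer 51, inner 39 mm, 42 mm deep) at y = +48 and -48 mm, floor centres at x = 0, z = 45 mm, axes leaning 30 degrees from vertical towards -x. Hinge brackets at x = 75, y = +-24 mm, 140 mm high.
- clamp (a joint): Clamp angle, rad. About 0: shut, its rubber crossbar resting on both cartridge tops; with the cradle empty it shuts to a stop at -0.06. Grows as the handle swings up and over, away from the robot, to a stop at 1.5 (handle about straight above the hinge). An over-centre spring drives it shut below about 0.85 and drives it open and holds it there above that. Damped; moves by itself at up to 3 rad/s.
- clamp_hinge (a point): Middle of the clamp's level hinge axis, which runs along the cradle's y: x = 75, y = 0, z = 130 mm in the cradle's frame. From here a central rod 12 mm thick (at y = 0) carries the crossbar, 140 mm long along y, 13 mm thick, 128 mm from the hinge. Lifting the clamp takes about 5 to 7 N at the handle.
- clamp_handle (a point): Middle of the handle: yellow round bar 14 mm thick, 90 mm long along the cradle's y, 182 mm from the hinge; at clamp 0 it is 180 mm to -x of the hinge and 30 mm above it. Side rods at y = +-45 mm join it to the crossbar 57 mm behind, so its middle is free all round, can be pinched across from above and turns in the grip as the arm swings.
- cartridge_a: First spent filter cartridge: cylinder 36 mm thick, 100 mm long, about 0.18 kg, white with red end bands. Origin: centre of its lower end; z runs along it to the upper end. Starts in a cradle pocket, leaning 30 degrees towards the cradle's -x (the robot), lower 42 mm inside with 1.5 mm play all round; comes out along its own axis.
- cartridge_b: Second, identical, spent filter cartridge: cylinder 36 mm thick, 100 mm long, about 0.18 kg, white with red end bands. Origin: centre of its lower end; z runs along it to the upper end. Starts in a cradle pocket, leaning 30 degrees towards the cradle's -x (the robot), lower 42 mm inside with 1.5 mm play all round; comes out along its own axis.
- cartridge_a_top (a point): Centre of the upper end face of the first cartridge (100 mm along its axis from its origin).
- cartridge_b_top (a point): Centre of the upper end face of the second cartridge.
- can: Fixed green round collecting can, 140 mm diameter, 235 mm high, open only through its neck. Origin: centre of its underside on the bench. The neck is 51 mm inside, 59 mm outside, and flares to a funnel lip 80 mm outside, 72 mm inside at the top 20 mm. The inner floor slopes (5 to 40 mm above the bench) so that cartridges tip aside; both cartridges fit inside even when stacked end on end.
- can_mouth (a point): Centre of the can's mouth, level with the top of the lip, 235 mm above the bench.
- white_carton: Bystander: white carton with an orange band, 130 x 60 x 60 mm, origin under its centre. Leave it alone.
- red_carton: Bystander: red carton with a white panel, 110 x 70 x 45 mm, origin under its centre. Leave it alone.
- yellow_bin: Bystander: open yellow bin, 140 x 110 x 55 mm, origin under its centre. Leave it alone.
Things that resemble listed ones, but are neither listed nor needed, are in the scene too. Leave any purple look-alike of the cartridge_b alone. Leave any black or pink look-alike of the cartridge_a alone.

How it is judged:
By the outcome, as a careful person would: the job done as asked, in the order asked, and still so for the second after the job is handed in, with the robot touching nothing.
It also fails if it takes over 72 s, if anything falls off the work surface, if the arm or the gripper's body presses on something with over 40 N, if the wrist force passes 120 N, or if a joint passes its speed limit or range.

### The arm

A 6-joint arm with a two-finger parallel gripper is mounted at the origin on the work surface. World frame = base frame: x ahead of the robot, y to its left, z up, the work surface at z = 0. Lengths are in m, angles in rad, forces in N, time in s.
With the tool pointing down it reaches from about 0.425 to 0.95 m from the base axis. Payload 14.7 kg.
Tool frame: the origin (TCP) lies where the fingers leave the gripper's body, on its centre line; the fingertips stand 73 mm ahead of it and the grasp point (between the pads) lies 54 mm ahead of it (env.nose_length is the distance from the TCP to the fingertips, in m); z points along the fingers, y is the line along which they close (so a half turn about z gives the same grasp; the last joint's range is limited). The gripper opens to 85 mm and grips with 20 to 120 N. Pads are 22 mm wide; open, the fingers measure 114 mm over their backs; the gripper's body (76 mm by 85 mm) begins 54 mm behind the grasp point. The pads swing forward as they close: fully open they stand 13 mm farther back than shut.
Start: joints at [1.071, 0.48, 1.596, -0, 1.065, -0.047], TCP at [0.284, 0.585, 0.304] pointing down, gripper open.
Joint ranges: [-2.75, 2.75], [-0.82, 2.05], [0.23, 2.67], [-1.56, 4.7], [0.09, 2.69], [-2.92, 2.92]. Speed limits (rad/s): [1.89, 1.89, 2.39, 3.01, 3.01, 3.01].

### API

Orientations are given as a unit quaternion [w, x, y, z].
In Python, from rig import env gives the robot as it stands. Calls block until the motion is done:
- env.goto(position, orientation): joint-space move of the TCP to a pose.
- env.line_to(position, velocity=0.15, attitude=None): straight line of the TCP; attitude=None keeps the orientation; velocity is the mean speed in m/s.
- env.goto_joints(angles): joint-space move.
- env.grip(opening, f_grip=None): opening from 0.0 (shut) to 1.0 (fully open); f_grip is the grip in N (None keeps the last); returns when the fingers have stopped.
- env.hold(seconds).
- env.solve_ik(position, orientation): joint angles nearest the present ones, or None.
- env.snapshot(name): name is "scene" or "top" or "wrist"; returns (picture, depth): 420x560x3 uint8, red, green, blue; 420x560 float32, m along the optical axis (not along the pixel's ray), 0 where there is no reading.
- env.camera_model(name): a dict with "fx", "fy", "cx", "cy" (pixels), "cam_to_world" (4x4, takes a point from camera to world coordinates); the wrist camera has in their place "tool_from_camera" (4x4, takes a point from camera to tool coordinates, whose origin is the TCP and whose axes are the flange's). Camera axes: x right, y up, looking along -z (the intrinsics and any distortion apply to the point x, -y, -z); pixel columns grow to the right and rows downward; lengths in m; the calibration is good to about 2 mm. A picture is of the moment at which its call begins: read the wrist's pose just before it. camera_model takes no time and is no camera call.
A pose or a line that the arm cannot do raises env.PlanningError and nothing moves.
- env.close_job(): hands the job in; it is judged then, once.
Trained networks look in the newest picture that a camera, given by its name, has taken for a name from the list of things; names that differ only in an ending like _2 or _b are one class to them, and where a whole thing is asked for, a point or a joint stands for the part that bears it (a point fixed in the world has none). Each returns a list of dicts, best first, with "score" (0 to 1); they miss things now and then, are a little off and sometimes report something else, mostly with a low value. They report only what shows in the picture. A call takes as long as a camera call. They do not tell look-alikes from the thing itself.
- env.outline_of(camera, name): "mask" (420x560 bool, what is visible of it) and "uv" ([column, row] in pixels, amid what is visible of it).
Readings, each from a call of its own:
- env.current_clock(): time.
- env.current_qpos(): joint angles.
- env.current_qvel(): joint speeds.
- env.current_joint_torque(): joint torques, N m.
- env.current_eef_pos(): TCP position.
- env.current_orientation(): TCP orientation.
- env.current_wrist_force(): force on the tool from outside, world axes, zero at the start.
- env.current_torque(): the same for the moment, N m.
- env.current_finger_gap(): opening from 0.0 (shut) to 1.0 (fully open).
- env.current_grasp_force(): force on a finger pad.
Only numpy, scipy, OpenCV 4.12 (cv2) and the standard library are available. Lean on these libraries where they do the work, as an engineer would, in place of code of your own. Each camera call takes 0.05 s, during which the arm holds its last target. There are 200 camera calls.

## Working session

There is one attempt and no reset: what is moved stays moved. The work goes in short steps, each a Python script; the robot and the scene stay as the last script left them, time stands still between calls to the robot, and variables do not carry over. Pictures are saved under pics/ and viewed, at most 10 in all, crops included, and the job is handed in when it is done.

```bash
ls; mkdir -p pics
cat > h.py <<'E'
from rig import env
import numpy as np, cv2
from scipy.spatial.transform import Rotation as R
def quat(M): q=R.from_matrix(M).as_quat(); return [q[3],q[0],q[1],q[2]]
def rot(q): return R.from_quat([q[1],q[2],q[3],q[0]]).as_matrix()
def cloud(cam,depth):
    m=env.camera_model(cam)
    if 'cam_to_world' in m: T=np.array(m['cam_to_world'])
    else:
        W=np.eye(4); W[:3,:3]=rot(env.current_orientation()); W[:3,3]=env.current_eef_pos(); T=W@np.array(m['tool_from_camera'])
    v,u=np.mgrid[:420,:560]
    P=np.stack([(u-m['cx'])/m['fx']*depth,-(v-m['cy'])/m['fy']*depth,-depth],-1)
    return P@T[:3,:3].T+T[:3,3]
def save(n,im): cv2.imwrite('pics/'+n,cv2.cvtColor(im,cv2.COLOR_RGB2BGR))
E
python3 - <<'E'
from h import *
out=[]
for c in ['scene','top']:
    im,d=env.snapshot(c); save(c+'0.png',im); P=cloud(c,d); np.savez(f'{c}0.npz',im=im,P=P,d=d)
    print(c,{k:v for k,v in env.camera_model(c).items() if k!='cam_to_world'},np.array(env.camera_model(c)['cam_to_world']).round(2).tolist())
    for n in ['cradle','clamp_handle','cartridge_a','can','white_carton','red_carton','yellow_bin']:
        for r in env.outline_of(c,n)[:4]:
            m=r['mask']&(d>0); print(n,round(r['score'],2),np.round(r['uv']),np.median(P[m],0).round(3) if m.any() else None)
print(env.current_clock(),env.current_orientation(),env.nose_length)
E
```

```text
pics
scene {'fx': 415.1981835553258, 'fy': 415.1981835553258, 'cx': 274.1501698679576, 'cy': 211.9258531119108} [[0.48, -0.58, 0.66, 1.22], [0.88, 0.31, -0.37, -0.39], [0.01, 0.75, 0.66, 0.82], [0.0, 0.0, 0.0, 1.0]]
cradle 0.61 [213. 281.] [ 0.609 -0.194  0.014]
clamp_handle 0.91 [197. 229.] [ 0.507 -0.184  0.141]
cartridge_a 0.81 [216. 235.] [ 0.516 -0.149  0.113]
cartridge_a 0.75 [287. 354.] [ 0.836 -0.136  0.032]
cartridge_a 0.71 [114. 290.] [ 0.515 -0.413  0.031]
cartridge_a 0.68 [192. 209.] [ 0.334 -0.144  0.031]
can 0.91 [339. 216.] [0.629 0.131 0.145]
white_carton 0.81 [147. 226.] [ 0.343 -0.287  0.057]
red_carton 0.64 [313. 171.] [0.317 0.272 0.043]
yellow_bin 0.57 [386. 188.] [0.5   0.43  0.029]
top {'fx': 386.2012540167472, 'fy': 386.2012540167472, 'cx': 278.0931269953576, 'cy': 203.20153508726915} [[-0.02, 0.98, -0.18, 0.4], [-1.0, -0.02, 0.0, -0.03], [-0.0, 0.18, 0.98, 1.08], [0.0, 0.0, 0.0, 1.0]]
cradle 0.63 [332. 212.] [ 0.562 -0.175  0.013]
clamp_handle 0.78 [335. 226.] [ 0.504 -0.185  0.142]
cartridge_a 0.95 [316. 293.] [ 0.346 -0.128  0.033]
cartridge_a 0.86 [258. 275.] [0.384 0.025 0.033]
cartridge_a 0.81 [317. 227.] [ 0.513 -0.142  0.116]
cartridge_a 0.67 [307. 122.] [ 0.824 -0.132  0.032]
can 0.85 [205. 196.] [0.581 0.145 0.161]
white_carton 0.74 [374. 301.] [ 0.322 -0.277  0.059]
red_carton 0.8 [162. 313.] [0.305 0.277 0.045]
yellow_bin 0.91 [108. 242.] [0.495 0.432 0.026]
yellow_bin 0.75 [357. 217.] [ 0.534 -0.233  0.115]
0.8 [-1.45311123e-06  2.24455075e-01  9.74484437e-01  3.19653531e-05] 0.0726
```

Run:
```python
import cv2,numpy as np
a=cv2.imread('pics/scene0.png');b=cv2.imread('pics/top0.png')
cv2.imwrite('pics/both.png',np.vstack([np.hstack([cv2.resize(a,(400,300)),cv2.resize(b,(400,300))]),np.hstack([cv2.resize(a[180:330,130:330],(400,300)),cv2.resize(b[140:275,260:440],(400,300))])]))
```

```text
(no output)
```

View pics/both.png

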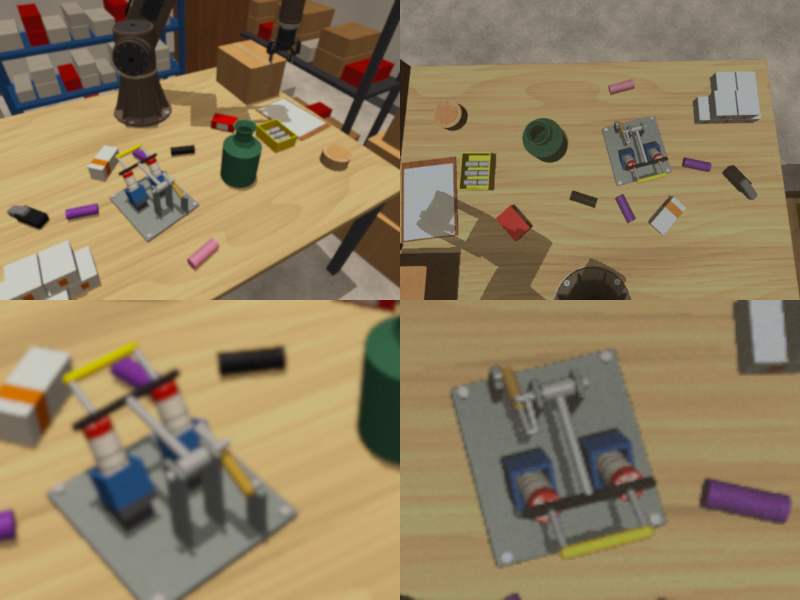

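The scene shows four look-alikes lying on the bench: two purple (one at scene 192,209), one black, and one pink (287,354). The only white cartridges with red ends are the two standing in the blue pockets under the clamp (scene 216,235; top 317,227), so those are the targets, and the enlarged crop confirms it. Next I fit the cradle and the can.

```bash
cat > fit.py <<'E'
from h import *
from scipy.optimize import minimize, least_squares
Ps=[];C=[]
for c in ['scene','top']:
    z=np.load(c+'0.npz'); m=z['d']>0; Ps.append((z['P'][m],z['im'][m].astype(int)))
for (P,I),n in zip(Ps,['scene','top']):
    s=I.max(1)-I.min(1)
    b=P[(abs(P[:,2]-.012)<.005)&(s<30)&(abs(P[:,0]-.58)<.2)&(abs(P[:,1]+.18)<.2)]
    img=np.zeros((400,400),np.uint8)
    ij=((b[:,:2]-[.38,-.38])*1000).astype(int); ij=ij[((ij>=0)&(ij<400)).all(1)]; img[ij[:,0],ij[:,1]]=255
    img=cv2.morphologyEx(cv2.morphologyEx(img,cv2.MORPH_CLOSE,np.ones((9,9))),cv2.MORPH_OPEN,np.ones((9,9)))
    k=max(cv2.findContours(img,0,2)[0],key=cv2.contourArea)[:,0,::-1]/1000+[.38,-.38]
    r=cv2.minAreaRect((k*1000).astype(np.float32)); print(n,'rect',r, 'z',np.median(b[:,2]))
    y=P[(I[:,0]>150)&(I[:,1]>130)&(I[:,2]<90)&(P[:,2]>.12)&(P[:,2]<.2)&(abs(P[:,0]-.5)<.1)&(abs(P[:,1]+.18)<.1)]
    mu=np.median(y,0);y=y[np.linalg.norm(y-mu,axis=1)<.06];mu=y.mean(0);d=np.linalg.svd(y-mu,full_matrices=False)[2][0]
    t=(y-mu)@d; print(' handle mid',(mu+d*(t.max()+t.min())/2).round(4),'dir',d.round(3),np.degrees(np.arctan2(d[0],-d[1])),'len',np.ptp(t),'zmax',np.percentile(y[:,2],95))
    g=P[(I[:,1]>I[:,0]+15)&(abs(P[:,2]-.235)<.006)&(abs(P[:,0]-.6)<.2)&(abs(P[:,1]-.14)<.15)]
    (cx,cy),rad=cv2.minEnclosingCircle((g[:,:2]*1000).astype(np.float32)); print(' lip',cx,cy,rad,len(g),np.median(g[:,2]))
    f=least_squares(lambda p:np.hypot(P2[:,0]-p[0],P2[:,1]-p[1])-.07,[.58,.14],loss='soft_l1',f_scale=.003) if len(P2:=P[(I[:,1]>I[:,0]+15)&(P[:,2]>.03)&(P[:,2]<.13)&(abs(P[:,0]-.6)<.1)&(abs(P[:,1]-.14)<.1)])>50 else None
    print(' body',f and f.x)
    for s_ in [0]:
        rd=P[(I[:,0]>130)&(I[:,1]<70)&(I[:,2]<70)&(P[:,2]>.1)&(abs(P[:,0]-.54)<.1)&(abs(P[:,1]+.19)<.1)]
        if len(rd)>20:
            _,l,cc=cv2.kmeans(rd.astype(np.float32),2,None,(3,50,1e-5),5,cv2.KMEANS_PP_CENTERS); print(' red',cc.round(3).tolist())
E
python3 fit.py
```

```text
scene rect ((575.3323974609375, -197.14071655273438), (233.481201171875, 188.09890747070312), 13.441205024719238) z 0.0116031920255939
 handle mid [ 0.4532 -0.2084  0.1645] dir [ 0.228 -0.974 -0.015] 13.191337243623861 len 0.10151550733222617 zmax 0.1676951508955392
 lip 598.8649291992188 158.2736053466797 39.017147064208984 141 0.23261364396225837
 body [0.59616412 0.159544  ]
 red [[0.527999997138977, -0.24300000071525574, 0.1340000033378601], [0.5070000290870667, -0.15000000596046448, 0.1340000033378601]]
top rect ((558.1795654296875, -137.61630249023438), (232.3458709716797, 127.64307403564453), 13.038656234741211) z 0.011825789084143112
 handle mid [ 0.4501 -0.2092  0.166 ] dir [-0.22   0.975 -0.002] -167.26365028158602 len 0.09837422068891435 zmax 0.16881015568327187
 lip 596.82421875 157.4098663330078 39.18557357788086 206 0.2343577566285011
 body None
 red [[0.5019999742507935, -0.14900000393390656, 0.13600000739097595], [0.5199999809265137, -0.24699999392032623, 0.1340000033378601]]
```

```bash
cat >> h.py <<'E'
yaw=np.radians(13.1); O=np.array([.5535,-.185,0]); CR=R.from_euler('z',yaw).as_matrix()
CAN=np.array([.598,.158,0])
def W(p): return O+CR@np.array(p)
def tool(z,y):  # world tool attitude from cradle-frame tool z and y axes
    z=np.array(z,float);y=np.array(y,float); return CR@np.stack([np.cross(y,z),y,z],1)
def tcp(g,M): return np.array(g)-.054*M[:,2]
def handle(th):
    a=np.arctan2(30,180)+th; return W([.075-.1825*np.cos(a),0,.130+.1825*np.sin(a)])
def pick(s): 
    y=.048*s; ax=np.array([-.5,0,np.sqrt(3)/2]); return np.array([0,y,.045]),ax
Mh=[tool([0,0,-1],[s,0,0]) for s in (1,-1)]
Mc=[tool([.5,0,-np.sqrt(3)/2],[0,s,0]) for s in (1,-1)]
Md=[tool([0,0,-1],[0,s,0]) for s in (1,-1)]
def arc(ths,M,v=.12):
    fm=0
    for t in ths:
        env.line_to(tcp(handle(t),M),velocity=v); f=np.linalg.norm(env.current_wrist_force()); fm=max(f,fm)
    return fm
E
python3 - <<'E'
from h import *
f=lambda p,M:(lambda q: None if q is None else np.round(q,2).tolist())(env.solve_ik(p,quat(M)))
for i in (0,1):
    print('h',[f(tcp(handle(t)+[0,0,dz],Mh[i]),Mh[i]) for t,dz in((0,0.08),(0,0),(1.5,0),(1.5,.08))])
    for s in (1,-1):
        b,ax=pick(s)
        print('c',[f(tcp(W(b+ax*k),Mc[i]),Mc[i]) for k in (.16,.073,.14)])
    print('can',[f(tcp(CAN+[0,0,z],Md[i]),Md[i]) for z in (.35,.26)])
E
```

```text
h [[-0.49, 0.28, 1.95, -0.0, 0.91, -0.72], [-0.49, 0.39, 2.03, -0.0, 0.72, -0.72], [-0.3, 0.45, 1.49, -0.0, 1.2, -0.52], [-0.3, 0.4, 1.37, -0.0, 1.37, -0.52]]
c [[-0.68, 0.27, 2.35, 1.19, 0.44, 2.72], [-0.59, 0.48, 2.35, 1.73, 0.38, 2.23], [-0.65, 0.32, 2.36, 1.31, 0.41, 2.62]]
c [[-0.82, 0.35, 2.2, 1.01, 0.54, 2.79], [-0.73, 0.53, 2.19, 1.35, 0.43, 2.49], [-0.8, 0.39, 2.2, 1.08, 0.51, 2.73]]
can [[0.21, 0.35, 1.55, -0.0, 1.24, -1.59], [0.21, 0.43, 1.66, -0.0, 1.05, -1.59]]
h [[-0.49, 0.28, 1.95, -0.0, 0.91, 2.42], [-0.49, 0.39, 2.03, -0.0, 0.72, 2.42], [-0.3, 0.45, 1.49, -0.0, 1.2, 2.62], [-0.3, 0.4, 1.37, -0.0, 1.37, 2.62]]
c [[-0.68, 0.27, 2.35, 1.19, 0.44, -0.42], [-0.59, 0.48, 2.35, 1.73, 0.38, -0.91], [-0.65, 0.32, 2.36, 1.31, 0.41, -0.52]]
c [[-0.82, 0.35, 2.2, 1.01, 0.54, -0.35], [-0.73, 0.53, 2.19, 1.35, 0.43, -0.65], [-0.8, 0.39, 2.2, 1.08, 0.51, -0.41]]
can [[0.21, 0.35, 1.55, -0.0, 1.24, 1.55], [0.21, 0.43, 1.66, -0.0, 1.05, 1.55]]
```

Run:
```python
from h import *
M=Mh[0];q=quat(M)
p=np.array(env.current_eef_pos()); env.line_to(p+[0,0,.13],velocity=.3)
env.goto([.48,.0,.43],q); env.grip(.5,25)
env.goto(tcp(handle(0)+[0,0,.07],M),q)
print(env.current_clock())
im,d=env.snapshot('wrist'); save('w1.png',im); P=cloud('wrist',d)
for r in env.outline_of('wrist','clamp_handle')[:2]:
    m=r['mask']&(d>0)&(P[...,2]>.15)
    if m.sum()>20:
        y=P[m]; print(r['score'],r['uv'],((y.min(0)+y.max(0))/2).round(4),np.median(y,0).round(4))
print('pred',handle(0).round(4))
```

```text
5.0917
0.56 [356.5, 202.9] [ 0.4633 -0.2052  0.1857] [ 0.4527 -0.1988  0.1661]
pred [ 0.4512 -0.2088  0.16  ]
```

View pics/w1.png

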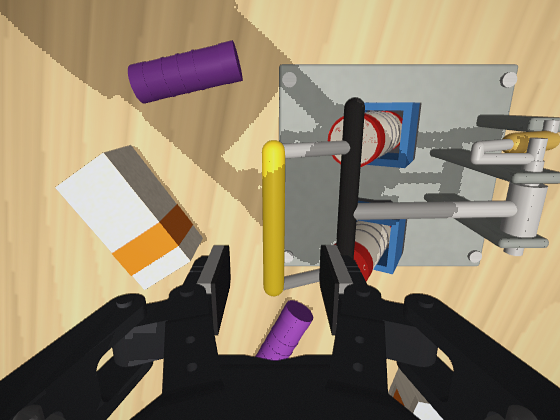

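The wrist view shows the yellow handle (column 273, rows 140–290) centred between the fingers, with the crossbar (column 347) clear of the right finger. Both white/red cartridges (370,140 and 365,260) are under the bar. I'll grasp and lift.

Run:
```python
from h import *
M=Mh[0];q=quat(M)
env.grip(.4)
env.line_to(tcp(handle(0),M),velocity=.15); print('f',np.round(env.current_wrist_force(),1))
env.grip(0,30); print(env.current_finger_gap(),env.current_grasp_force(),np.round(env.current_wrist_force(),1))
try:
    for t in np.arange(.15,1.46,.13):
        env.line_to(tcp(handle(t),M),velocity=.15); f=env.current_wrist_force(); print(round(t,2),np.round(f,1),round(env.current_finger_gap(),3))
        if np.linalg.norm(f)>60: break
except env.PlanningError as e: print(e)
print(env.current_clock())
```

```text
f [-0.5 -0.3  0.8]
0.14784255351874714 29.350690841674805 [-3.8 -2.3  7.2]
0.15 [-4.  -6.5 -2.7] 0.15
0.28 [-6.9 -7.8 -0.4] 0.149
0.41 [-14.6 -10.1   5.2] 0.15
0.54 [-22.1 -11.2  14.9] 0.151
0.67 [-25.8 -10.8  26.8] 0.153
0.8 [-20.3  -4.8  28.8] 0.15
0.93 [-11.9  -2.6  24.5] 0.149
1.06 [-5.6 -1.2 18.6] 0.148
1.19 [-1.4  0.2 12.7] 0.149
1.32 [ 0.5  0.8 11.5] 0.152
1.45 [3.  0.3 8.3] 0.152
9.7833
```

Run:
```python
from h import *
M=Mh[0]
env.grip(.5); env.line_to(tcp(handle(1.45)+[0,0,.07],M),velocity=.25)
env.line_to(tcp(W([-.07,.0,.36]),M),velocity=.3)
env.grip(.8)
C=Mc[1]; b,ax=pick(1)
env.goto(tcp(W(b+ax*.16),C),quat(C))
print(env.current_clock())
im,d=env.snapshot('wrist'); P=cloud('wrist',d); s,_=env.snapshot('scene')
save('w2.png',np.hstack([cv2.resize(im,(400,300)),cv2.resize(s[130:340,110:390],(400,300))]))
L=(P-O)@CR
for r in env.outline_of('wrist','cartridge_a')[:3]:
    m=r['mask']&(d>0)&(L[...,2]>.06)&(L[...,2]<.15)
    if m.sum()>20: print(round(r['score'],2),r['uv'],np.median(L[m],0).round(4),L[m].min(0).round(3),L[m].max(0).round(3))
print(W(b+ax*.1))
```

```text
12.7833
0.63 [274.9, 222.6] [-0.0445  0.0483  0.1298] [-0.067  0.031  0.06 ] [0.004 0.067 0.142]
[ 0.49392194 -0.14958172  0.13160254]
```

View pics/w2.png

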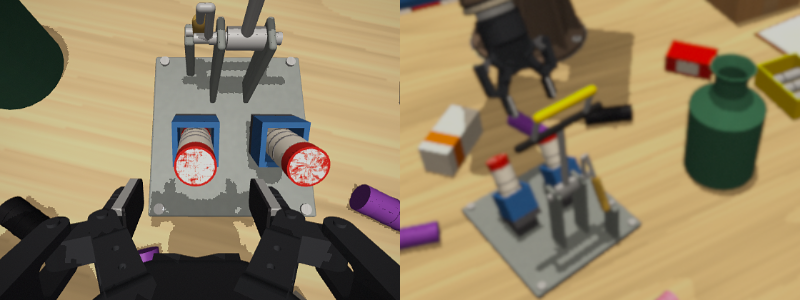

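Right half: the clamp stays open by itself, with the yellow handle up at (565,105). Left half: the fingers straddle the left cartridge (195,165), whose measured position is within 1–2 mm of the model. I'll take it.

```bash
cat >> h.py <<'E'
def take(s):
    C=Mc[1]; b,ax=pick(s)
    env.line_to(tcp(W(b+ax*.074),C),velocity=.12); print('f',np.round(env.current_wrist_force(),1))
    env.grip(0,45); print('gap',round(env.current_finger_gap(),3),'gf',env.current_grasp_force(),np.round(env.current_wrist_force(),1))
    env.line_to(tcp(W(b+ax*.145),C),velocity=.1); print('out',np.round(env.current_wrist_force(),1))
    M=Mh[0]
    env.goto(tcp(W([-.1,b[1],.37]),M),quat(M))
    env.goto(tcp(CAN+[0,0,.355],M),quat(M))
    print('over can',round(env.current_clock(),2),'gap',round(env.current_finger_gap(),3))
E
python3 - <<'E'
from h import *
take(1)
im,d=env.snapshot('wrist'); s,ds=env.snapshot('scene'); np.savez('c1.npz',s=s,P=cloud('scene',ds),w=im,Pw=cloud('wrist',d))
save('w3.png',np.hstack([cv2.resize(im,(400,300)),cv2.resize(s[60:285,230:530],(400,300))]))
E
```

```text
f [0.6 0.3 0.4]
gap 0.415 gf 43.67329716682434 [-4.1 -0.8  8.3]
out [-0.2  0.  -2.6]
over can 17.59 gap 0.409
```

View pics/w3.png

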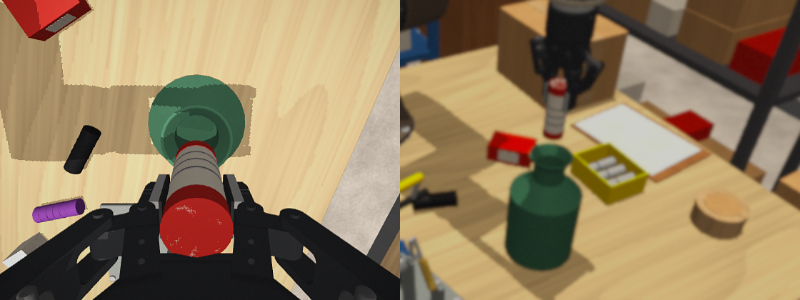

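The cartridge hangs vertically at (553,110), with its lower end directly over the neck (553,155). I'll lower it and release.

```bash
cat >> h.py <<'E'
def post():
    M=Mh[0]
    for z in (.30,.28,.268):
        env.line_to(tcp(CAN+[0,0,z],M),velocity=.12); f=np.round(env.current_wrist_force(),1); print(z,f)
        if np.linalg.norm(f+[0,0,2])>12: print('contact'); return False
    env.grip(.65); env.hold(.4); env.line_to(tcp(CAN+[0,0,.38],M),velocity=.3)
    print(round(env.current_clock(),2)); return True
E
python3 - <<'E'
from h import *
ok=post()
im,d=env.snapshot('wrist'); s,ds=env.snapshot('scene')
save('w4.png',np.hstack([cv2.resize(im,(400,300)),cv2.resize(s[60:285,230:530],(400,300))]))
E
```

```text
0.3 [-0.1  0.5 -1.7]
0.28 [-0.2 -0.1 -2.1]
0.268 [ 0.1 -0.2 -2.3]
20.12
```

View pics/w4.png

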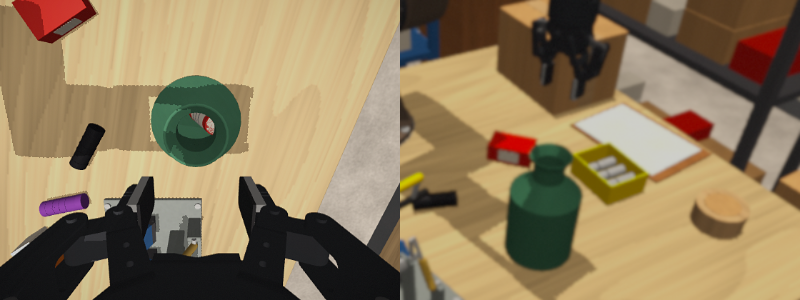

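The first cartridge is inside the can: its red end shows through the neck at (208,122). Now the second.

Run:
```python
from h import *
M=Mh[0];C=Mc[1];b,ax=pick(-1)
env.goto(tcp(W([-.1,-.03,.37]),M),quat(M)); env.grip(.8)
env.goto(tcp(W(b+ax*.16),C),quat(C))
take(-1)
if post():
    im,d=env.snapshot('wrist'); s,ds=env.snapshot('scene')
    save('w5.png',np.hstack([cv2.resize(im,(400,300)),cv2.resize(s[130:340,110:390],(400,300))]))
```

```text
f [-0.5 -0.9 -0.7]
gap 0.412 gf 43.72396767139435 [-4.   0.5  7.9]
out [ 0.4 -0.5 -3.2]
over can 27.78 gap 0.41
0.3 [-0.1  0.4 -1.8]
0.28 [-0.2  0.3 -1.5]
0.268 [ 0.3  0.4 -2.4]
30.22
```

View pics/w5.png

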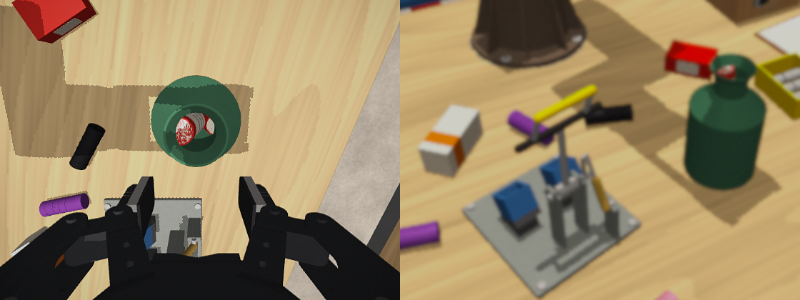

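Both pockets are empty, but the second cartridge's red end is visible high in the mouth (wrist 185,130; scene 727,72). I'll measure how high it sits.

Run:
```python
from h import *
im,d=env.snapshot('wrist');P=cloud('wrist',d);s,ds=env.snapshot('scene');Ps=cloud('scene',ds)
for n,I,Q in (('w',im.astype(int),P),('s',s.astype(int),Ps)):
    m=(np.hypot(Q[...,0]-CAN[0],Q[...,1]-CAN[1])<.045)&(I[...,0]>I[...,1]+10)&(Q[...,2]<.3)&(Q[...,2]>0)
    q=Q[m]; print(n,m.sum(),np.percentile(q[:,2],[1,10,30,50,70,90,99]).round(3) if m.any() else '')
    t=q[q[:,2]>np.percentile(q[:,2],80)]; print(t.mean(0).round(3))
save('w6.png',np.hstack([cv2.resize(im[90:240,190:360],(400,353)),cv2.resize(s[150:230,320:411],(400,353))]))
```

```text
w 963 [0.117 0.12  0.205 0.217 0.218 0.22  0.222]
[0.59  0.158 0.22 ]
s 150 [0.203 0.211 0.217 0.218 0.233 0.235 0.236]
[0.591 0.16  0.235]
```

View pics/w6.png

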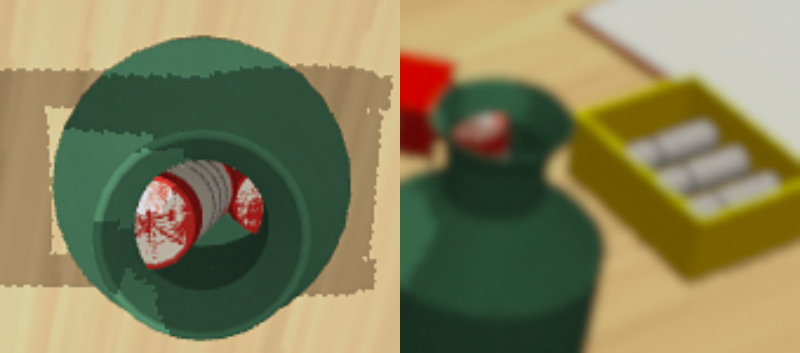

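The second cartridge's top is at z≈0.22, so it stands on the end of the first, below the lip but up in the neck. I'll nudge it gently with shut fingers so it settles lower, under a force watch.

Run:
```python
from h import *
env.grip(0,20)
def tip(x,y,z,v=.08):
    env.line_to([CAN[0]+x,CAN[1]+y,z+.0726],velocity=v); return np.array(env.current_wrist_force())
tip(0,0,.26,.2); tip(0,0,.228)
stop=False
for z in np.arange(.222,.184,-.005):
    f=tip(0,0,z); print(round(z,3),np.round(f,1))
    if np.linalg.norm(f)>14: break
if z>.19:
    for dx,dy in ((.005,0),(-.005,0),(0,.005),(0,-.005)):
        f=tip(dx,dy,z); print('lat',dx,dy,np.round(f,1))
        if np.linalg.norm(f)>30: break
tip(0,0,.31,.2)
im,d=env.snapshot('wrist');P=cloud('wrist',d);I=im.astype(int)
m=(np.hypot(P[...,0]-CAN[0],P[...,1]-CAN[1])<.04)&(I[...,0]>I[...,1]+10)&(P[...,2]<.3)&(P[...,2]>0)
print(m.sum(),np.percentile(P[m][:,2],[1,10,50,90,99]).round(3) if m.any() else '', env.current_clock())
```

```text
0.222 [-0.5  0.3 -0.1]
0.217 [ 0.3  0.8 -0.3]
0.212 [-0.1  0.3  0.6]
0.207 [-0.7 -0.  -0.1]
0.202 [-0.6  0.2 -0.8]
0.197 [ 0.1 -1.1  0.4]
0.192 [ 0.1  0.4 -0.1]
0.187 [-0.1  0.8  0.5]
959 [0.118 0.12  0.13  0.135 0.215] 35.0083
```

It dropped: its top is now at about 0.13. Next, find the open handle and swing it shut.

Run:
```python
from h import *
M=Mh[0]
env.line_to(tcp(CAN+[0,0,.42],M),velocity=.3)
for c in ('scene','top'):
    im,d=env.snapshot(c);P=cloud(c,d)[d>0];I=im[d>0].astype(int)
    y=P[(I[:,0]>130)&(I[:,1]>110)&(I[:,2]<90)&(P[:,2]>.29)&(P[:,2]<.34)&(abs(P[:,0]-.64)<.08)&(abs(P[:,1]+.165)<.08)]
    mu=y.mean(0);v=np.linalg.svd(y-mu,full_matrices=False)[2][0];t=(y-mu)@v
    m=mu+v*(t.max()+t.min())/2; print(c,len(y),m.round(4),((m-O)@CR).round(4),'zmax',np.percentile(y[:,2],95).round(4),np.ptp(t))
print(handle(1.5).round(4),((handle(1.5)-O)@CR).round(4),env.current_clock())
```

```text
scene 333 [ 0.646  -0.1641  0.3152] [ 0.0949 -0.0006  0.3152] zmax 0.3188 0.10077866171619757
top 309 [ 0.641  -0.1648  0.3169] [ 8.980e-02 -1.000e-04  3.169e-01] zmax 0.3198 0.10209882121727565
[ 0.6433 -0.1641  0.3117] [0.0922 0.     0.3117] 35.5667
```

Run:
```python
from h import *
M=Mh[0]
env.goto(tcp(handle(1.5)+[0,0,.08],M),quat(M)); env.grip(.4)
env.line_to(tcp(handle(1.5),M),velocity=.12); print(np.round(env.current_wrist_force(),1))
env.grip(0,30); print(env.current_finger_gap(),np.round(env.current_wrist_force(),1))
for t in np.arange(1.38,-.04,-.1415):
    env.line_to(tcp(handle(t),M),velocity=.15); f=env.current_wrist_force(); print(round(t,2),np.round(f,1))
    if np.linalg.norm(f)>60: break
env.line_to(tcp(handle(-.055),M),velocity=.1); print(np.round(env.current_wrist_force(),1),env.current_finger_gap())
env.grip(.4); env.hold(.3); env.line_to(tcp(handle(-.055)+[0,0,.16],M),velocity=.2)
env.goto(tcp(np.array([.46,.04,.40]),M),quat(M)); env.hold(.3)
s,ds=env.snapshot('scene');im,d=env.snapshot('top');P=cloud('top',d)[d>0];I=im[d>0].astype(int)
y=P[(I[:,0]>130)&(I[:,1]>110)&(I[:,2]<90)&(P[:,2]>.12)&(P[:,2]<.2)&(abs(P[:,0]-.45)<.06)&(abs(P[:,1]+.205)<.08)]
print('handle',((np.median(y,0)-O)@CR).round(4),np.percentile(y[:,2],95),((handle(-.06)-O)@CR).round(4),env.current_clock())
save('end.png',np.hstack([cv2.resize(s[130:340,110:390],(400,300)),cv2.resize(im[90:350,100:446],(400,300))]))
```

```text
[ 0.1 -0.4  1. ]
0.15267923037968087 [-3.1 -1.1  6.4]
1.38 [3.8 2.1 7.6]
1.24 [2. 1. 8.]
1.1 [-0.9  0.2  6.7]
0.96 [-1.  -0.4  5.6]
0.81 [-0.8 -1.3  2.5]
0.67 [ 0.3 -2.7 -0.3]
0.53 [ 1.  -2.1 -3.8]
0.39 [ 1.5 -2.5 -3.7]
0.25 [ 1.1 -3.  -4.2]
0.11 [ 0.5 -1.8 -4.7]
-0.03 [ 0.6  0.4 -4.4]
[ 1.5  1.8 -4.5] 0.14895920313320885
handle [-0.1078  0.001   0.1545] 0.15788416095601837 [-0.1065  0.      0.1492] 45.1833
```

View pics/end.png

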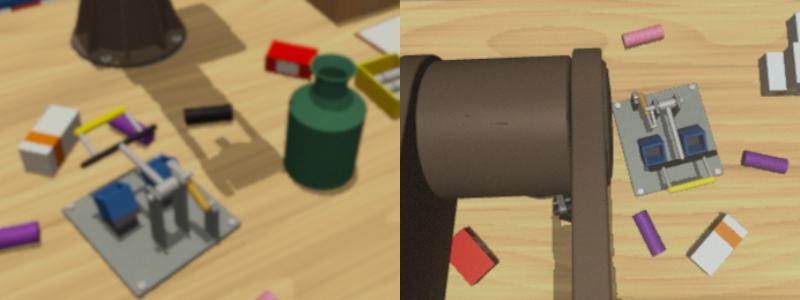

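The clamp is shut: the handle (100,122) sits 11 mm lower than at clamp 0, which matches the -0.06 stop. The pockets are empty and the cartons and bin are where they were.

```bash
python3 -c "
from h import *
print(env.close_job())"
```

```text
the job is handed in; nothing more can be done
None
```

Job handed in at about 45 s: both spent cartridges are inside the green can, the clamp is fully shut over the empty cradle, and the cartons and bin were left untouched.

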